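# Slide the top tablet off the stack into its charging cradle

### The arm

A 7-joint arm with a two-finger parallel gripper is mounted at the origin on the work surface. World frame = base frame: x ahead of the robot, y to its left, z up, the work surface at z = 0. Lengths are in m, angles in rad, forces in N, time in s.
With the tool pointing down it reaches from about 0.425 to 0.875 m from the base axis. Payload 4.7 kg.
Tool frame: the origin (TCP) lies on the centre line of the jaws, within the pads' length; the fingertips stand ahead of it and the grasp point (between the pads) lies 2 mm behind it (nose_length is the z of the fingertips in the tool frame, in m); z points along the fingers, y is the line along which they close (so a half turn about z gives the same grasp; the last joint's range is limited). The gripper opens to 87 mm and grips with 3 to 60 N. Pads are 19 mm wide; open, the fingers measure 117 mm over their backs; the gripper's body (75 mm by 190 mm) begins 51 mm behind the grasp point.
Start: joints at [1.347, 0.321, -0.07, 1.45, 0.023, 1.371, -0.057], TCP at [0.153, -0.632, 0.24] pointing down, gripper open.
Joint ranges: [-2.86, 2.86], [-0.3, 2.09], [-1.38, 1.24], [0.06, 2.45], [-1.56, 4.7], [0.09, 2.05], [-2.69, 2.69]. Speed limits (rad/s): [2.57, 2.57, 3.14, 3.14, 3.14, 3.14, 3.14].

### API

Orientations are given as a rotation vector (axis times angle).
In Python, from bench import * gives the robot as it stands.
- The arm moves only by the tool send_rows, never from a script. Its arguments are lists of equal length, an entry for each row: "xyz": the shift along the tool's x, y, z in mm, a list of three; "dr": the turn, a rotation vector about the tool's x, y, z in rad, a list of three. A call has exactly 10 rows; each row is the pose to reach, as a shift and turn from the pose commanded when the call began, along the tool's axes at that moment; what a row does not reach only later rows make up. A row lasts 1/12 s, in which the tool goes at most 41.7 mm and 7.16 degrees, less where a joint would pass 70% of its speed; a pose out of reach is approached as far as the arm can. A call with a gripper value outside its range is refused whole. "jaw" is the finger opening in mm, from 0 to 87, set as the call begins (left out, the last holds). The fingers move at their own pace and stop on an object; "grip_force" is the grip in N (left out, the last holds). Time passes only in rows, so rows that repeat a pose let the fingers close, or fill a call up. It gives the time, the measured TCP pose, the force, the opening and the grip force at its end, in the units of the state.
- get_state(): the state, without advancing time (a new reading comes with each control period).
- get_image(name): name is "scene" or "top"; returns the picture (384x512x3 uint8, red, green, blue); there is no depth.
- calibration(name): a dict with "vfov" (degrees; the focal length in pixels is half the picture's height over the tangent of half this angle, whatever the lens; pixels are square), "cx", "cy" (the principal point, pixels), "k1" (the pictures are not rectified: a ray, as slopes to the right and down, at radius r is drawn at 1 + k1 r^2 times it, then the intrinsics apply), "rvec" (rotation vector, rad) and "tvec" (3), from world to camera coordinates, as OpenCV has them. Camera axes: x right, y down, z forward; pixel columns grow to the right and rows downward; lengths in m; the calibration is good to about 2 mm. A picture is of the moment at which its call begins. calibration takes no time and is no camera call.
- close_job(): hands the job in; it is judged then, once.
The state is a dict: "time": time; "joint_positions": joint angles; "qd": joint speeds; "joint_torque": joint torques, N m; "position": TCP position; "tool_rot": TCP orientation; "ft_force": force on the tool from outside, world axes, zero at the start; "torque": the same for the moment, N m; "grip_width": opening from 0.0 (shut) to 1.0 (fully open); "grip_force": force on a finger pad.
Only numpy, scipy, OpenCV 4.12 (cv2) and the standard library are available. Lean on these libraries where they do the work, as an engineer would, in place of code of your own. Each camera call takes 0.05 s, during which the arm holds its last target. There are 200 camera calls.

### The job

Slide the top tablet computer sideways off the stack in the letter tray, straight across onto the white charging cradle beside it, until it has dropped flat into the cradle's recess, behind the entry lip. Slide it, do not lift it; press on it only gently (never more than 20 N), leave the two tablets underneath where they lie, and leave the mouse, spool and mug alone.

Things in the scene. Friction and masses are not known exactly. Their poses are not given: they have to be found in the camera images.
- tablet_top_mid (a point): Centre, half-way up, of the top tablet: a rigid slab 200 (x) x 125 (y) x 12 (z) mm, about 0.45 kg; silver body with a slick underside, flat black rubbery cover on top, 6 mm above this point; x along its length. Fingertips pressed on the padded cover with about 12 N drag it along (friction about 0.7, against 0.27 below); too light a touch slips, and the padding yields about 1 mm. It must never feel more than 20 N.
- tablet_second_mid (a point): Centre, half-way up, of the second tablet, of the same shape, directly under the top one; its top is 28 mm above the desk. Must stay.
- tablet_low_mid (a point): Centre, half-way up, of the lowest tablet, same shape, on the tray's floor. Must stay.
- tray: Fixed grey letter tray; origin on the desk under the middle of the stack. Floor 4 mm thick. Walls 4 mm thick, 3 mm from the tablets: the one on its -y side is 41 mm high, 1 mm above the top cover (so the top tablet cannot be pushed by its edge at first), those at +x and -x 22 mm high. Its +y side is open towards the cradle, whose seat is 151 to 165 mm away along +y.
- cradle_seat (a point): Centre of the recess floor of the fixed white charging cradle, 20 mm above the desk. x along the recess's long side, y away from the tray, z up. Recess 208 (x) x 132 (y) mm. At the x ends are guides 10 mm above the floor, flaring at the entry. A seated tablet lies flat, its middle 6 mm above this point. The cradle is offset up to 3 mm and turned up to 0.02 rad from the tray.
- cradle_lip (a point): Middle of the inner top edge of the entry lip, at -66 mm in y of the cradle's recess. The lip is 14 mm wide, along the whole side towards the tray, 5 mm above the recess floor and 3 mm below the second tablet's top. A tablet whose rear edge still rests on it lies tilted.
- cradle_stop (a point): Middle of the inner top edge of the stop wall, at +66 mm in y of the recess, on the side away from the tray; the wall is 8 mm thick, 11 mm higher than the recess floor. A tablet sliding in meets it and squares up against it.
- mouse: Bystander: black computer mouse, 60 x 100 x 33 mm high, origin under its centre.
- spool: Bystander: upright cardboard string spool, 44 mm across, 60 mm high, origin under its centre.
- mug: Bystander: white mug, 76 mm across, 85 mm high, origin under its centre.

How it is judged:
On the way:
1. the top tablet has been slid half-way across, bridging from the stack to the cradle (y of tablet_top_mid in the frame of tray above 0.06 m and z of tablet_top_mid in the frame of tray below 0.042 m and angle between tablet_top_mid's own z axis and vertical below 0.1 rad), for 0.1 s.
At the end, for the whole second after the job is handed in: The top tablet lies flat and at rest in the recess: centre within 8 mm along x and 5 mm along y of the recess's centre, 3 to 7.2 mm above its floor, tilt under 0.013 rad, long side within 0.05 rad of the recess; the second and lowest tablets within 5 mm of where they were (x of tablet_top_mid in the frame of cradle_seat between -0.008 and 0.008 m and y of tablet_top_mid in the frame of cradle_seat between -0.005 and 0.005 m and z of tablet_top_mid in the frame of cradle_seat between 0.003 and 0.0072 m and angle between tablet_top_mid's own z axis and vertical below 0.013 rad and angle between the x axis of tablet_top_mid and the x axis of cradle_seat, either way round below 0.05 rad and linear speed of tablet_top below 0.01 m/s and distance of each of tablet_second_mid, tablet_low_mid from where it was at the start of the episode below 0.005 m); the robot touches nothing.
It fails at once if the gripper presses on the top tablet with more than 20 N (contact force between any of the fingers, the arm and tablet_top above 20 N).
It fails at once if the top tablet is lifted or tipped (centre more than 10 mm higher than at the start, or tilted over 0.2 rad) (height (world z) of tablet_top_mid above 0.044 m or angle between tablet_top_mid's own z axis and vertical above 0.2 rad).
It fails at once if a tablet underneath is shifted by more than 5 mm (distance of any of tablet_second_mid, tablet_low_mid from where it was at the start of the episode above 0.005 m).
It fails at once if the mouse, spool or mug is moved by more than 15 mm (distance of any of mouse, spool, mug from where it was at the start of the episode above 0.015 m).
It also fails if it takes over 51 s, if anything falls off the work surface, if the arm or the gripper's body presses on something with over 40 N, if the wrist force passes 120 N, or if a joint passes its speed limit or range.

## Working session

There is one attempt and no reset: what is moved stays moved. The work goes in short steps, Python scripts to look and compute and a tool call to move; the robot and the scene stay as the last step left them, time stands still between calls to the robot, and variables do not carry over. Pictures are saved under pics/ and viewed, at most 12 in all, crops included, and the job is handed in when it is done.

Besides the shell and the picture viewer there is one more tool, called as name(argument=value, ...), one argument or row to a line, values as JSON. send_rows: Moves the arm, as the interface text tells. Its arguments: {"type":"object","properties":{"xyz":{"type":"array"},"dr":{"type":"array"},"jaw":{"type":"number"},"grip_force":{"type":"number"}},"required":["xyz","dr"]}

```bash
ls; mkdir -p pics
python3 - <<'E'
from bench import *
import cv2,numpy as np
s=get_state(); print({k:np.round(v,4) for k,v in s.items()})
try: print(nose_length)
except Exception as e: print(e)
for n in("scene","top"):
    im=get_image(n); cv2.imwrite(f"pics/{n}0.png",im[:,:,::-1]); print(n,calibration(n))
E
```

```text
pics
{'time': np.float64(0.0), 'joint_positions': array([ 1.3471,  0.3218, -0.0701,  1.4517,  0.0226,  1.3708, -0.0569]), 'qd': array([ 0.0006, -0.0004, -0.0008, -0.0004,  0.0005,  0.    ,  0.0002]), 'joint_torque': array([-4.00000e-04, -4.91289e+01, -4.04000e-01, -3.12529e+01,
       -6.38000e-02,  4.37000e-02,  2.00000e-04]), 'position': array([ 0.1529, -0.6312,  0.2385]), 'tool_rot': array([-3.1176e+00, -3.7250e-01,  6.0000e-04]), 'ft_force': array([ 0.3395, -0.0389, -0.5115]), 'torque': array([ 0.0351, -0.0589,  0.0043]), 'grip_force': np.float64(0.0), 'grip_width': np.float64(1.0002)}
0.017
scene {'vfov': 54.46263462132748, 'cx': 255.14399926323293, 'cy': 189.8569231162961, 'k1': -0.06854150735601766, 'rvec': array([ 0.70494439,  2.48693996, -1.262794  ]), 'tvec': array([ 0.55719774, -0.14209176,  0.96957488])}
top {'vfov': 46.46267645598712, 'cx': 260.26947533927085, 'cy': 193.83236288635058, 'k1': -0.13466957285696715, 'rvec': array([ 2.10152313, -2.13387714,  0.1978455 ]), 'tvec': array([-0.02946106,  0.65602186,  0.79221615])}
```

View pics/scene0.png

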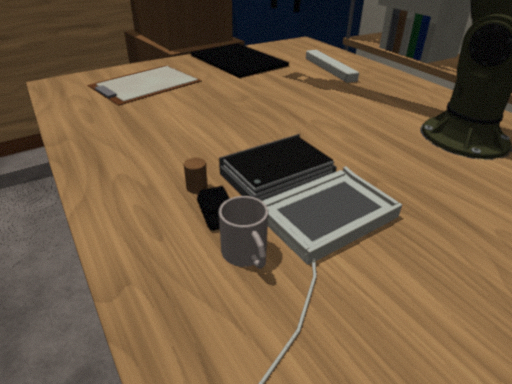

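View pics/top0.png

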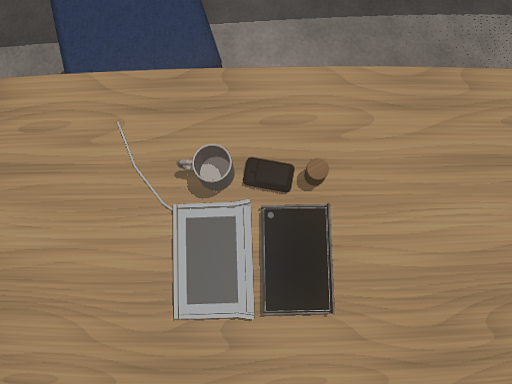

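The top view shows the black tablet at cols 263–331, rows 205–315. The cradle is to its left at cols 173–253, and the mug, mouse and spool are above (rows 145–192). I'll zoom in for the corners.

```bash
cat > h.py <<'E'
import cv2,numpy as np
from bench import *
def cam(n):
    c=calibration(n); f=192/np.tan(np.radians(c["vfov"]/2))
    return np.array([[f,0,c["cx"]],[0,f,c["cy"]],[0,0,1]]),np.array([c["k1"],0,0,0]),np.array(c["rvec"]),np.array(c["tvec"])
def back(n,px,z):
    K,d,r,t=cam(n); u=cv2.undistortPoints(np.float64(px).reshape(-1,1,2),K,d).reshape(-1,2)
    R=cv2.Rodrigues(r)[0]; D=np.c_[u,np.ones(len(u))]@R; C=-R.T@t
    return C+D*((np.broadcast_to(z,len(u))-C[2])/D[:,2])[:,None]
def proj(n,P):
    K,d,r,t=cam(n); return cv2.projectPoints(np.float64(P).reshape(-1,3),r,t,K,d)[0].reshape(-1,2)
E
python3 - <<'E'
from h import *
im=cv2.imread("pics/top0.png")[190:330,165:345]
cv2.imwrite("pics/c0.png",cv2.resize(im,None,fx=4.2,fy=4.2,interpolation=cv2.INTER_CUBIC))
K,d,r,t=cam("top");print(-cv2.Rodrigues(r)[0].T@t)
print(back("top",[(265,208),(328,206),(331,313),(266,313)],.04).round(4))
print(back("top",[(269,173),(317,171),(212,164)],[.033,.06,.085]).round(3))
E
```

```text
[ 0.49201576 -0.0433331   0.90270803]
[[ 0.6317 -0.0482  0.04  ]
 [ 0.6336 -0.1717  0.04  ]
 [ 0.4285 -0.1697  0.04  ]
 [ 0.431  -0.0468  0.04  ]]
[[ 0.704 -0.057  0.033]
 [ 0.7   -0.15   0.06 ]
 [ 0.71   0.051  0.085]]
```

View pics/c0.png

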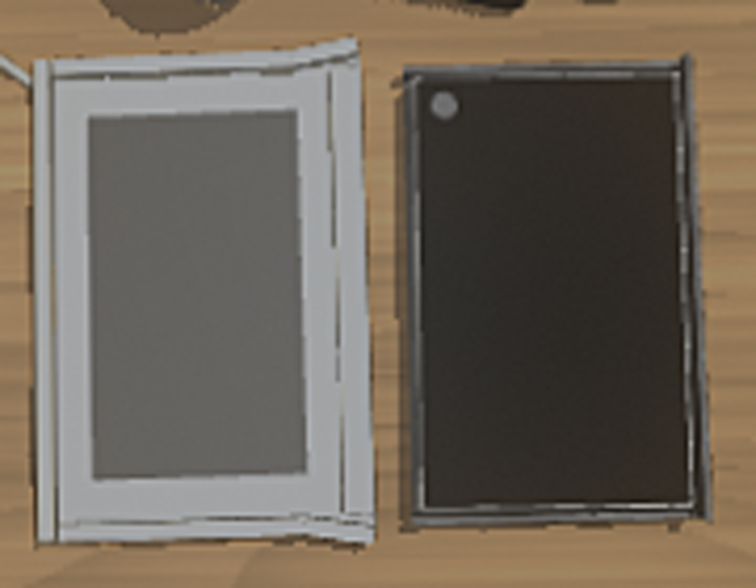

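Run:
```python
from h import *
f=lambda P:[((u+.5)/4.2-.5+165,(v+.5)/4.2-.5+190) for u,v in P]
T=back("top",f([(416,76),(676,73),(692,504),(423,508)]),.04);print(T.round(4),T.mean(0).round(4))
def fr(P):
    a=(P[0]-P[3]+P[1]-P[2]);print("ang",np.arctan2(a[1],a[0]).round(4),"len",np.linalg.norm(P[0]-P[3]),np.linalg.norm(P[1]-P[2]),"wid",np.linalg.norm(P[0]-P[1]),np.linalg.norm(P[2]-P[3]))
fr(T)
S=back("top",f([(50,76),(330,70),(343,516),(56,524)]),[.031,.025,.025,.031]);print(S.round(4),S.mean(0).round(4));fr(S)
a=T[0]-T[3]+T[1]-T[2];a/=np.linalg.norm(a);n=np.array([-a[1],a[0],0]);d=S.mean(0)-T.mean(0)
print("seat rel tray x,y",d@a,d@n)
G=back("top",f([(88,117),(298,110),(307,472),(92,479)]),.02);fr(G);print(G.mean(0))
print(get_state()["position"], cv2.Rodrigues(get_state()["tool_rot"])[0].round(3))
```

```text
[[ 0.6323 -0.0456  0.04  ]
 [ 0.6317 -0.1668  0.04  ]
 [ 0.4348 -0.1668  0.04  ]
 [ 0.4355 -0.0457  0.04  ]] [ 0.5336 -0.1062  0.04  ]
ang 0.0002 len 0.19677895113336463 0.19685301678553363 wid 0.12120043876775759 0.1211597510450707
[[ 0.6363  0.1274  0.031 ]
 [ 0.6382 -0.005   0.025 ]
 [ 0.4314 -0.0091  0.025 ]
 [ 0.429   0.1218  0.031 ]] [0.5337 0.0588 0.028 ]
ang 0.0235 len 0.2074029104863802 0.20687970433472513 wid 0.13249124043154864 0.13104315018525053
seat rel tray x,y 0.00018687497844616707 0.16500270839748354
ang 0.02 len 0.16939658222571527 0.1688367488274349 wid 0.10027501899567373 0.09973373780936845
[0.53453127 0.05903977 0.02      ]
[ 0.15299087 -0.63124403  0.23852896] [[ 0.972  0.236 -0.   ]
 [ 0.236 -0.972  0.002]
 [-0.    -0.002 -1.   ]]
```

The tablet centre is at (0.534, −0.106) and the seat at (0.534, 0.059), turned by about 0.02 rad. The travel is therefore about 165 mm along +y, which fits the stated range. I'll press with the fingers spread along world x, slightly behind centre.

```bash
cat >> h.py <<'E'
RD=np.array([[0,1,0],[1,0,0],[0,0,-1.]])
def go(p,yaw=0,Rn=None):
    s=get_state(); R=cv2.Rodrigues(s["tool_rot"])[0]
    Rt=cv2.Rodrigues(np.array([0,0,float(yaw)]))[0]@RD
    print("t",round(s["time"],2),"pos",s["position"].round(4),"F",s["ft_force"].round(2),"M",s["torque"].round(2))
    print("tool shift mm",(R.T@(np.array(p)-s["position"])*1e3).round(1),"turn",cv2.Rodrigues(R.T@Rt)[0].ravel().round(4))
E
python3 -c "
from h import *
go([.36,-.36,.2],-.66); go([.534,-.121,.12])"
```

```text
t 0.1 pos [ 0.153  -0.6312  0.2385] F [ 0.62 -0.37 -0.03] M [-0.03  0.03  0.03]
tool shift mm [ 265.1 -214.8   38.9] turn [-1.700e-03 -5.000e-04 -6.729e-01]
t 0.1 pos [ 0.153  -0.6312  0.2385] F [ 0.62 -0.37 -0.03] M [-0.03  0.03  0.03]
tool shift mm [ 490.5 -405.9  119.2] turn [-1.6000e-03 -1.1000e-03 -1.3329e+00]
```

send_rows(
  xyz=[
    [26,-21,4],
    [53,-43,8],
    [80,-64,12],
    [106,-86,16],
    [133,-107,20],
    [159,-129,23],
    [186,-150,27],
    [212,-172,31],
    [239,-193,35],
    [265,-215,39],
  ],
  dr=[
    [0,0,-0.067],
    [0,0,-0.134],
    [0,0,-0.2],
    [0,0,-0.267],
    [0,0,-0.335],
    [0,0,-0.4],
    [0,0,-0.47],
    [0,0,-0.535],
    [0,0,-0.6],
    [0,0,-0.67],
  ],
  jaw=87,
)

```text
time: 0.93
position: [0.3606, -0.3588, 0.2001]
tool_rot: [-2.821, -1.382, 0.0]
ft_force: [-0.7, -0.3, -0.7]
grip_width: 0.999
grip_force: 0.0
```

```bash
python3 -c "
from h import *
go([.534,-.121,.10])"
```

```text
t 0.93 pos [ 0.3606 -0.3588  0.2001] F [-0.71 -0.33 -0.73] M [-0.07 -0.08 -0.04]
tool shift mm [294.1  -8.7 100.1] turn [-3.000e-04  1.000e-04 -6.598e-01]
```

send_rows(
  xyz=[
    [30,-1,7],
    [63,-2,15],
    [96,-3,25],
    [130,-4,35],
    [163,-5,47],
    [196,-6,60],
    [228,-7,73],
    [258,-8,86],
    [280,-9,95],
    [294,-9,100],
  ],
  dr=[
    [0,0,-0.067],
    [0,0,-0.134],
    [0,0,-0.2],
    [0,0,-0.267],
    [0,0,-0.335],
    [0,0,-0.4],
    [0,0,-0.47],
    [0,0,-0.535],
    [0,0,-0.6],
    [0,0,-0.66],
  ],
)

```text
time: 1.77
position: [0.5341, -0.1197, 0.0991]
tool_rot: [-2.215, -2.224, -0.0]
ft_force: [0.8, 0.7, -0.3]
grip_width: 1.001
grip_force: 0.0
```

```bash
python3 -c "
from h import *
go([.534,-.121,.065])"
```

```text
t 1.77 pos [ 0.5341 -0.1197  0.0991] F [ 0.82  0.66 -0.34] M [-0.   -0.14  0.05]
tool shift mm [-1.3 -0.1 34.1] turn [-0.0015 -0.002   0.0041]
```

send_rows(
  xyz=[
    [0,0,5],
    [-1,0,10],
    [-1,0,15],
    [-1,0,20],
    [-1,0,25],
    [-1,0,30],
    [-1,0,34],
    [-1,0,36],
    [-1,0,37],
    [-1,0,37],
  ],
  dr=[
    [-0.001,-0.002,0.004],
    [-0.001,-0.002,0.004],
    [-0.001,-0.002,0.004],
    [-0.001,-0.002,0.004],
    [-0.001,-0.002,0.004],
    [-0.001,-0.002,0.004],
    [-0.001,-0.002,0.004],
    [-0.001,-0.002,0.004],
    [-0.001,-0.002,0.004],
    [-0.001,-0.002,0.004],
  ],
)

```text
time: 2.6
position: [0.5337, -0.1241, 0.0634]
tool_rot: [2.228, 2.212, -0.001]
ft_force: [0.4, 0.4, 0.5]
grip_width: 1.0
grip_force: 0.0
```

```bash
python3 -c "
from h import *
go([.534,-.121,.058])"
```

```text
t 2.6 pos [ 0.5337 -0.1241  0.0634] F [0.44 0.39 0.55] M [ 0.01 -0.13  0.05]
tool shift mm [3.1 0.2 5.4] turn [ 0.0007  0.002  -0.0071]
```

send_rows(
  xyz=[
    [1,0,0.5],
    [2,0,1],
    [3,0,1.5],
    [3,0,2],
    [3,0,2.5],
    [3,0,3],
    [3,0,3.5],
    [3,0,4],
    [3,0,4.5],
    [3,0,5],
  ],
  dr=[
    [0,0.001,-0.004],
    [0,0.001,-0.004],
    [0,0.001,-0.004],
    [0,0.001,-0.004],
    [0,0.001,-0.004],
    [0,0.001,-0.004],
    [0,0.001,-0.004],
    [0,0.001,-0.004],
    [0,0.001,-0.004],
    [0,0.001,-0.004],
  ],
)

```text
time: 3.43
position: [0.5338, -0.1211, 0.0585]
tool_rot: [2.224, 2.217, -0.0]
ft_force: [0.5, -0.5, 0.9]
grip_width: 1.003
grip_force: 0.0
```

```bash
python3 -c "
from h import *
go([.534,-.121,.057])"
```

```text
t 3.43 pos [ 0.5338 -0.1211  0.0585] F [ 0.51 -0.48  0.92] M [ 0.01 -0.1   0.04]
tool shift mm [0.1 0.2 1.5] turn [ 0.0009  0.0011 -0.003 ]
```

send_rows(
  xyz=[
    [0,0,0.2],
    [0,0,0.4],
    [0,0,0.6],
    [0,0,0.8],
    [0,0,1.0],
    [0,0,1.2],
    [0,0,1.4],
    [0,0,1.5],
    [0,0,1.5],
    [0,0,1.5],
  ],
  dr=[
    [0,0,0],
    [0,0,0],
    [0,0,0],
    [0,0,0],
    [0,0,0],
    [0,0,0],
    [0,0,0],
    [0,0,0],
    [0,0,0],
    [0,0,0],
  ],
)

```text
time: 4.27
position: [0.5339, -0.1211, 0.0572]
tool_rot: [2.224, 2.217, -0.0]
ft_force: [-1.8, -0.2, 4.7]
grip_width: 1.001
grip_force: 1.6
```

```bash
python3 -c "
from h import *
go([.534,-.121,.057])"
```

```text
t 4.27 pos [ 0.5339 -0.1211  0.0572] F [-1.77 -0.16  4.69] M [0.   0.19 0.06]
tool shift mm [0.1 0.1 0.2] turn [ 0.001   0.0012 -0.003 ]
```

send_rows(
  xyz=[
    [0,0,0],
    [0,0,0],
    [0,0,0.1],
    [0,0,0.2],
    [0,0,0.3],
    [0,0,0.4],
    [0,0,0.5],
    [0,0,0.5],
    [0,0,0.5],
    [0,0,0.5],
  ],
  dr=[
    [0.0005,0,0],
    [0.001,0,0],
    [0.0015,0,0],
    [0.002,0,0],
    [0.002,0,0],
    [0.002,0,0],
    [0.002,0,0],
    [0.002,0,0],
    [0.002,0,0],
    [0.002,0,0],
  ],
)

```text
time: 5.1
position: [0.534, -0.1212, 0.057]
tool_rot: [2.225, 2.218, -0.003]
ft_force: [-1.8, -0.4, 7.1]
grip_width: 1.0
grip_force: 3.3
```

```bash
python3 -c "
from h import *
go([.534,-.121,.057])"
```

```text
t 5.1 pos [ 0.534  -0.1212  0.057 ] F [-1.83 -0.41  7.15] M [0.1  0.28 0.01]
tool shift mm [ 0.2  0.  -0. ] turn [-0.0009  0.0014 -0.003 ]
```

send_rows(
  xyz=[
    [0,0,0.3],
    [0,0,0.6],
    [0,0,0.9],
    [0,0,1.0],
    [1,0,1.0],
    [2.5,0,1.0],
    [4,0,1.0],
    [6,0,1.0],
    [8,0,1.0],
    [10,0,1.0],
  ],
  dr=[
    [0.001,0,0],
    [0.002,0,0],
    [0.002,0,0],
    [0.002,0,0],
    [0.002,0,0],
    [0.002,0,0],
    [0.002,0,0],
    [0.002,0,0],
    [0.002,0,0],
    [0.002,0,0],
  ],
)

```text
time: 5.93
position: [0.5353, -0.1148, 0.0569]
tool_rot: [2.224, 2.213, -0.006]
ft_force: [0.4, -6.0, 7.9]
grip_width: 0.995
grip_force: 3.7
```

Run:
```python
from h import *
go([.534,-.111,.057])
a=[cv2.resize(get_image(n)[s],(400,400),interpolation=cv2.INTER_CUBIC) for n,s in(("top",np.s_[180:330,190:340]),("scene",np.s_[110:270,210:410]))]
cv2.imwrite("pics/d1.png",np.hstack(a)[:,:,::-1])
```

```text
t 5.93 pos [ 0.5353 -0.1148  0.0569] F [ 0.38 -6.    7.87] M [-1.32  0.03  0.01]
tool shift mm [ 3.8 -1.3 -0.1] turn [ 0.0002  0.006  -0.005 ]
```

View pics/d1.png

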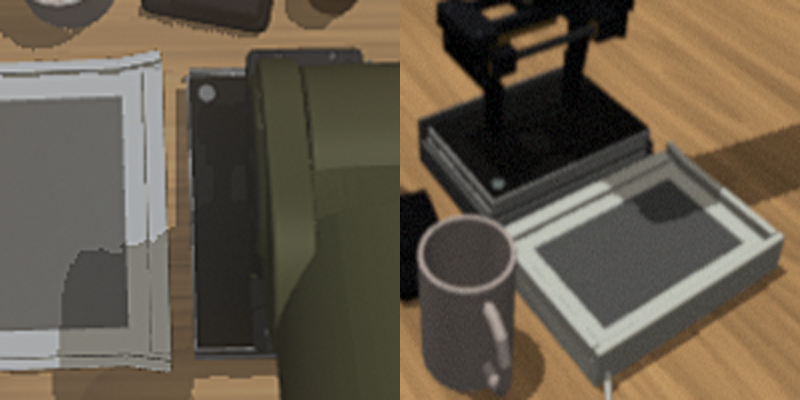

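Picture: the tablet's silver dot has moved from top-view (270.9, 214.9) to (267.6, 214.9), about 6.4 mm. That equals the TCP's travel, so it is dragging without slip, but at a light 8 N. I'll press slightly more and continue.

send_rows(
  xyz=[
    [0,0,0.4],
    [1,0,0.8],
    [3,0,0.8],
    [6,0,0.8],
    [9,0,0.8],
    [12,0,0.8],
    [15,0,0.8],
    [18,0,0.8],
    [20,0,0.8],
    [22,0,0.8],
  ],
  dr=[
    [0,0,0],
    [0,0,0],
    [0,0,0],
    [0,0,0],
    [0,0,0],
    [0,0,0],
    [0,0,0],
    [0,0,0],
    [0,0,0],
    [0,0,0],
  ],
)

```text
time: 6.87
position: [0.5361, -0.0932, 0.0567]
tool_rot: [2.222, 2.212, -0.006]
ft_force: [-0.5, -7.1, 11.3]
grip_width: 1.003
grip_force: 5.1
```

```bash
cat >> h.py <<'E'
def dot(y0):
    im=get_image("top").astype(int); q=proj("top",[.615,y0,.04])[0].round().astype(int)
    w=im[q[1]-12:q[1]+13,q[0]-20:q[0]+21].min(2); cv2.imwrite("pics/w.png",w)
    return w,q
E
python3 - <<'E'
from h import *
go([.534,-.09,.057])
im=get_image("top"); np.save("t1.npy",im)
print(im[208:222,244:272].min(2))
E
```

```text
t 6.87 pos [ 0.5361 -0.0932  0.0567] F [-0.47 -7.13 11.29] M [-1.65  0.07  0.13]
tool shift mm [ 3.2 -2.1 -0.3] turn [ 0.0016  0.007  -0.0046]
[[170 165 163 164 164 166 160  78  89  86  32  37  36  38  37  36  37  37
   37  38  37  40  49  51  51  51  51  51]
 [170 166 164 164 164 166 161  80  91  90  38  42  43  41  38  38  37  41
   42  41  39  40  49  52  53  52  52  51]
 [171 166 164 164 164 166 162  81  95  93  40  43  40  45  70  83  76  46
   39  40  43  41  50  54  53  53  53  53]
 [171 165 164 164 164 166 163  81  91  70  40  41  52  90 108 110 109  98
   60  37  42  42  49  54  54  54  54  53]
 [171 165 164 164 164 167 160  60  82  57  41  42  70 115 114 111 114 109
   65  37  40  44  50  55  55  54  54  54]
 [170 166 164 164 165 167 159  49  80  60  41  44  75 118 111 110 112 111
   83  36  44  42  50  56  55  56  55  55]
 [169 165 164 164 164 168 159  50  82  62  42  41  69 120 113 112 114 111
   74  38  47  44  50  54  55  56  54  56]
 [169 165 164 164 165 169 160  50  87  61  42  42  52  94 119 117 114  84
   45  41  44  46  49  56  56  56  57  56]
 [168 165 164 163 165 169 159  51  88  60  42  44  43  54  78  80  70  49
   35  39  43  44  47  56  56  56  56  56]
 [167 166 164 164 164 169 159  51  90  61  42  45  45  42  42  45  40  41
   39  43  44  44  45  56  57  57  55  55]
 [166 165 164 164 164 168 160  52  91  62  43  46  47  45  44  43  44  42
   40  43  48  44  44  56  58  57  57  57]
 [164 165 164 164 165 168 159  53  93  62  39  42  42  43  41  42  42  41
   40  43  49  43  45  56  59  57  59  56]
 [163 165 164 164 164 169 159  53  92  51  39  41  42  41  41  40  41  39
   41  42  49  44  44  56  59  57  58  57]
 [162 166 164 164 164 168 160  59  92  46  40  42  41  41  42  42  41  42
   40  43  47  43  42  55  59  57  58  57]]
```

Run:
```python
from h import *
print(back("top",[(270.9,214.9),(267.6,214.9),(259.2,213.0)],.04).round(4))
a=[cv2.resize(get_image(n)[s],(400,400),interpolation=cv2.INTER_CUBIC) for n,s in(("top",np.s_[190:330,190:330]),("scene",np.s_[130:230,210:310]))]
cv2.imwrite("pics/d2.png",np.hstack(a)[:,:,::-1])
```

```text
[[ 0.6179 -0.0595  0.04  ]
 [ 0.618  -0.053   0.04  ]
 [ 0.622  -0.0367  0.04  ]]
```

View pics/d2.png

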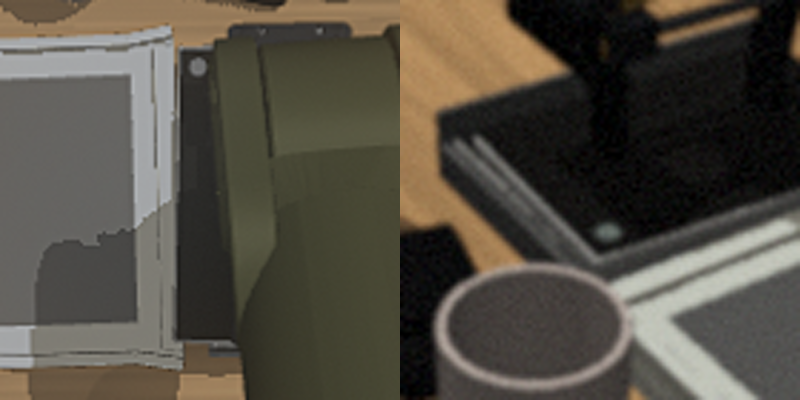

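Picture: tablet slid to about 24 mm, its front edge at top-view col ≈ 253 over the lip. It has slipped ~3 mm against the fingers and turned about −0.02 rad. Lower tablets look unmoved. I'll press a little more and yaw by +0.035 while dragging.

send_rows(
  xyz=[
    [0,0,0.3],
    [0,0,0.6],
    [1,-0.5,0.7],
    [3,-1,0.7],
    [5,-1.5,0.7],
    [8,-2,0.7],
    [11,-2.5,0.7],
    [14,-2.5,0.7],
    [17,-2.5,0.7],
    [20,-2.5,0.7],
  ],
  dr=[
    [0,0,0],
    [0,0,-0.005],
    [0,0,-0.01],
    [0,0,-0.015],
    [0,0,-0.02],
    [0,0,-0.025],
    [0,0,-0.03],
    [0,0,-0.035],
    [0,0,-0.035],
    [0,0,-0.035],
  ],
)

```text
time: 7.85
position: [0.5343, -0.0738, 0.0565]
tool_rot: [2.182, 2.25, -0.006]
ft_force: [-0.4, -8.7, 12.1]
grip_width: 1.0
grip_force: 6.3
```

```bash
cat >> h.py <<'E'
def finddot():
    im=get_image("top").astype(np.float32); m=im.min(2)
    t=np.zeros((15,15),np.float32); cv2.circle(t,(7,7),3,1,-1); t=cv2.GaussianBlur(t,(3,3),.6)
    x0=150;r=cv2.matchTemplate(m[200:228,x0:285],t,cv2.TM_CCOEFF_NORMED); _,v,_,l=cv2.minMaxLoc(r)
    x,y=l[0]+x0+7,l[1]+207; w=m[y-4:y+5,x-4:x+5]; w=np.clip(w-65,0,None); g=np.mgrid[-4:5,-4:5]
    c=(x+(w*g[1]).sum()/w.sum(),y+(w*g[0]).sum()/w.sum()); p=back("top",c,.04)[0]
    print("dot",np.round(c,1),"score",round(v,2),"xy",p[:2].round(4),"moved",(p[:2]-[.6179,-.0595]).round(4)); return im
def edge(im,rows,c0,c1):
    # front edge columns in rows by strongest bright->dark gradient
    return [c0+int(np.argmin(np.diff(im[r,c0:c1].min(1)))) for r in rows]
E
python3 - <<'E'
from h import *
go([.534,-.075,.057]); im=finddot()
for r in (210,240,270,300): print(r,im[r,236:262].min(1).astype(int))
E
```

```text
t 7.85 pos [ 0.5343 -0.0738  0.0565] F [-0.44 -8.69 12.08] M [-1.96  0.2   0.16]
tool shift mm [-1.2 -0.4 -0.4] turn [0.0026 0.0079 0.0303]
dot [238.7 219.9] score 0.43 xy [0.609  0.0032] moved [-0.0089  0.0627]
210 [161 161 161 160 162 165 153 101 169 124  34  48  49  50  50  49  50  50
  49  49  49  50  50  50  50  49]
240 [137 166 161 161 164 160 104  84  30  41  44  47  48  57  57  56  56  57
  55  56  56  55  56  56  56  55]
270 [ 65  93 117 114 113 113 114 114  80  40  34  35  36  38  43  48  58  63
  62  62  61  62  62  62  63  62]
300 [ 66  62 106 118 118  89  57  29  34  34  34  34  32  34  33  34  34  32
  34  49  54  50  35  36  38  39]
```

Run:
```python
from h import *
a=[cv2.resize(get_image(n)[s],(400,560),interpolation=cv2.INTER_CUBIC) for n,s in(("top",np.s_[190:330,180:280]),("scene",np.s_[120:260,240:340]))]
cv2.imwrite("pics/d3.png",np.hstack(a)[:,:,::-1])
```

```text
(no output)
```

View pics/d3.png

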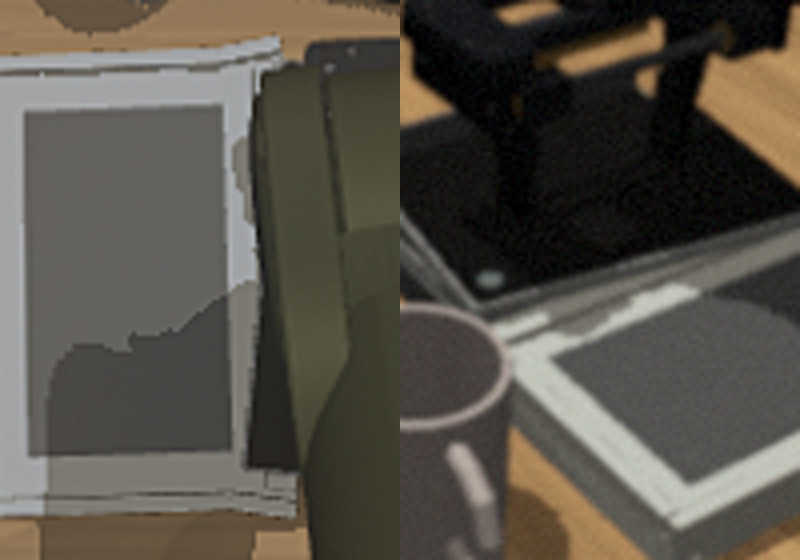

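Run:
```python
from h import *
d=back("scene",[(262.4,189.6)],.04)[0]; c=back("top",[(241.3,306.9)],.034)[0]
c2=back("scene",[(259.4,195.4)],.034)[0]
print("dot",d,"corner-x",c,"corner+x",c2)
s0=cv2.imread("pics/scene0.png"); d0=proj("scene",[.6179,-.0595,.04])[0]; print("dot0 predicted in scene0",d0)
x,y=d0.round().astype(int); print(s0[y-5:y+6,x-7:x+8].min(2))
```

```text
dot [ 0.62471224 -0.02840918  0.04      ] corner-x [ 4.42589733e-01 -6.32969087e-05  3.40000000e-02] corner+x [ 0.63473926 -0.02282757  0.034     ]
dot0 predicted in scene0 [256.56059993 180.38822324]
[[16 18 17 17 17 16 17 14 15 18 15 17 12 20 24]
 [ 8 14 17 16 15 12 14 14 11  9 15 13 13  6  9]
 [19 12 13  9 11 13  2 21 10 16 23 16  0 11 17]
 [18 15 12 18 15 20 26 26 25 13 10 18 22  6 10]
 [15  7 12 15 25 42 49 51 44 29 24 14 16 12 18]
 [11 17 14 26 53 76 84 82 74 63 37 16 13  8 13]
 [15 19 17 28 62 83 88 90 87 74 53 21 12 18 12]
 [35 17 10 23 50 70 75 82 76 61 43 18 18  9 12]
 [67 32 16 10 25 43 51 48 41 26 25 10 11 15 23]
 [87 58 33 16 19 12 20 18 25 12 10 16 26 36 44]
 [87 83 65 35 21 12  5 14 15 24 32 44 58 67 65]]
```

Picture: the front edge has turned clockwise. Its −x corner is at top-view (241, 307), already past the lip, while the +x corner lags, so the yaw is about −0.1 rad. I'll lift off to get a clear look before correcting.

send_rows(
  xyz=[
    [-1,0,-3],
    [-1,0,-10],
    [-1,0,-25],
    [-10,0,-50],
    [-30,0,-80],
    [-60,0,-110],
    [-100,0,-130],
    [-140,0,-140],
    [-180,0,-145],
    [-200,0,-145],
  ],
  dr=[
    [0,0,0],
    [0,0,0],
    [0,0,0],
    [0,0,0],
    [0,0,0],
    [0,0,0],
    [0,0,0],
    [0,0,0],
    [0,0,0],
    [0,0,0],
  ],
)

```text
time: 8.83
position: [0.5378, -0.275, 0.2006]
tool_rot: [2.19, 2.249, -0.007]
ft_force: [0.0, -0.5, 0.1]
grip_width: 0.995
grip_force: 0.0
```

Run:
```python
from h import *
go([.534,-.075,.1])
cv2.imwrite("pics/s4.png",get_image("scene")[:,:,::-1]); cv2.imwrite("pics/t4.png",get_image("top")[:,:,::-1])
a=[cv2.resize(cv2.imread(f)[s],(400,560),interpolation=cv2.INTER_CUBIC) for f,s in(("pics/t4.png",np.s_[190:330,240:340]),("pics/s4.png",np.s_[120:260,210:310]))]
cv2.imwrite("pics/d4.png",np.hstack(a))
```

```text
t 8.83 pos [ 0.5378 -0.275   0.2006] F [ 0.01 -0.46  0.12] M [-0.14 -0.06 -0.03]
tool shift mm [200.5   1.7  99.6] turn [-0.0013  0.0045  0.0268]
```

View pics/d4.png

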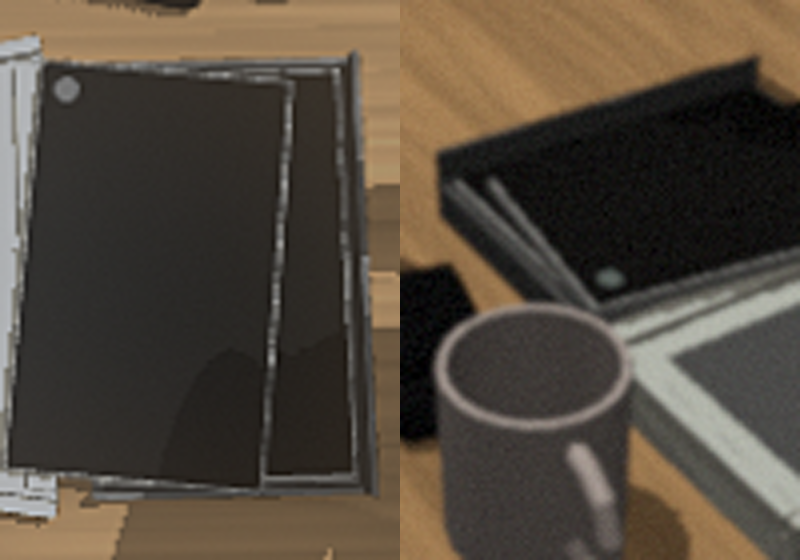

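Picture: the tablet is yawed with its +x front corner at crop (45, 65), right at the tip of the cradle's +x flare (40, 60). It evidently snagged there. The second tablet's rear edge is where it was.

Run:
```python
from h import *
f=lambda P:[((u+.5)/4-.5+240,(v+.5)/4-.5+190) for u,v in P]
T=back("top",f([(45,65),(292,83),(263,487),(10,467)]),.04)
a=T[0]-T[3]+T[1]-T[2]; print(T.round(4)); print("c",T.mean(0).round(4),"ang",np.arctan2(a[1],a[0]).round(4))
print("second rear edge",back("top",f([(338,72),(352,478)]),.028).round(4))
print("dot",back("top",f([(66,89)]),.04).round(4))
g=lambda P:[((u+.5)/4.2-.5+165,(v+.5)/4.2-.5+190) for u,v in P]
print("flare +x mouth",back("top",g([(357,40),(357,50),(357,62),(275,70)]),.03).round(4))
print("flare -x mouth",back("top",g([(373,540),(373,528),(373,516),(300,518)]),.03).round(4))
im=cv2.imread("pics/top0.png")[195:220,225:275]
im2=cv2.imread("pics/top0.png")[300:325,225:275]
cv2.imwrite("pics/fl.png",cv2.resize(np.vstack([im,im2]),None,fx=12,fy=12,interpolation=cv2.INTER_CUBIC))
```

```text
[[ 0.6363 -0.0207  0.04  ]
 [ 0.6254 -0.1411  0.04  ]
 [ 0.4326 -0.1212  0.04  ]
 [ 0.4439 -0.0019  0.04  ]]
c [ 0.5346 -0.0712  0.04  ] ang -0.1
second rear edge [[ 0.6324 -0.1656  0.028 ]
 [ 0.4351 -0.1652  0.028 ]]
dot [[ 0.6243 -0.0308  0.04  ]]
flare +x mouth [[ 0.6516 -0.018   0.03  ]
 [ 0.6468 -0.018   0.03  ]
 [ 0.641  -0.0179  0.03  ]
 [ 0.6378  0.0208  0.03  ]]
flare -x mouth [[ 0.4208 -0.0228  0.03  ]
 [ 0.4262 -0.0228  0.03  ]
 [ 0.4316 -0.0229  0.03  ]
 [ 0.431   0.0103  0.03  ]]
```

View pics/fl.png

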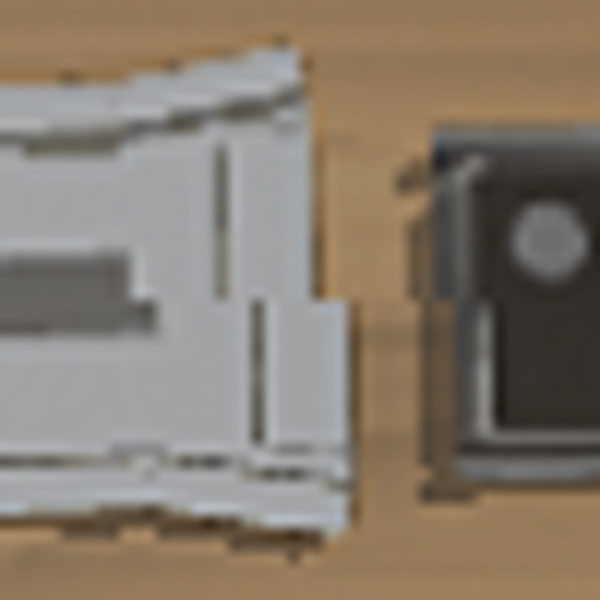

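The flare has about 8 mm of clearance, so this was slip and yaw, not a snag. The tablet now sits about 35 mm out (centre (0.5346, −0.0712), yaw −0.10) and its rear edge is exposed, roughly 35 mm clear of the −y wall. I'll push that rear edge with both fingertips just above the second tablet. That takes only 1–2 N and squares the tablet up.

send_rows(
  xyz=[
    [15,0,12],
    [35,0,27],
    [55,-1,42],
    [75,-2,57],
    [95,-2,72],
    [110,-2,85],
    [118,-2,95],
    [121,-2,102],
    [122,-2,105],
    [122,-2,105],
  ],
  dr=[
    [0,0,0],
    [0,0.001,0.003],
    [0,0.002,0.006],
    [0,0.003,0.01],
    [0,0.004,0.014],
    [0,0.004,0.018],
    [0,0.004,0.022],
    [0,0.004,0.026],
    [0,0.004,0.026],
    [0,0.004,0.026],
  ],
)

```text
time: 9.77
position: [0.5318, -0.1475, 0.0935]
tool_rot: [-2.211, -2.224, 0.001]
ft_force: [-0.3, -0.0, 0.5]
grip_width: 1.001
grip_force: 0.0
```

```bash
python3 -c "
from h import *
go([.535,-.1535,.0478])"
```

```text
t 9.77 pos [ 0.5318 -0.1475  0.0935] F [-0.31 -0.01  0.48] M [-0.06 -0.07  0.04]
tool shift mm [-6.2  3.4 45.6] turn [-0.0041 -0.0031  0.0058]
```

send_rows(
  xyz=[
    [-3,1,0],
    [-6,3,2],
    [-6,3,7],
    [-6,3,13],
    [-6,3,19],
    [-6,3,25],
    [-6,3,31],
    [-6,3,35],
    [-6,3,37],
    [-6,3,37],
  ],
  dr=[
    [-0.003,-0.003,0.005],
    [-0.003,-0.003,0.005],
    [-0.003,-0.003,0.005],
    [-0.003,-0.003,0.005],
    [-0.003,-0.003,0.005],
    [-0.003,-0.003,0.005],
    [-0.003,-0.003,0.005],
    [-0.003,-0.003,0.005],
    [-0.003,-0.003,0.005],
    [-0.003,-0.003,0.005],
  ],
)

```text
time: 10.6
position: [0.5347, -0.1527, 0.0563]
tool_rot: [-2.219, -2.222, 0.001]
ft_force: [-0.2, -0.3, 0.2]
grip_width: 1.002
grip_force: 0.0
```

```bash
python3 -c "
from h import *
go([.535,-.1535,.0478])"
```

```text
t 10.6 pos [ 0.5347 -0.1527  0.0563] F [-0.16 -0.34  0.21] M [-0.03 -0.17 -0.  ]
tool shift mm [-0.8  0.4  8.5] turn [-0.0011 -0.0004  0.0013]
```

send_rows(
  xyz=[
    [0,0,1],
    [-1,0,2],
    [-1,0,3],
    [-1,0,4],
    [-1,0,5],
    [-1,0,6],
    [-1,0,7],
    [-1,0,8],
    [-1,0,8.3],
    [-1,0,8.3],
  ],
  dr=[
    [0,0,0],
    [0,0,0],
    [0,0,0],
    [0,0,0],
    [0,0,0],
    [0,0,0],
    [0,0,0],
    [0,0,0],
    [0,0,0],
    [0,0,0],
  ],
)

```text
time: 11.43
position: [0.535, -0.1539, 0.0486]
tool_rot: [-2.22, -2.222, 0.0]
ft_force: [0.5, -0.2, -0.0]
grip_width: 1.001
grip_force: 0.0
```

```bash
python3 -c "
from h import *
go([.535,-.1535,.0478])"
```

```text
t 11.43 pos [ 0.535  -0.1539  0.0486] F [ 0.51 -0.2  -0.03] M [ 0.02 -0.09 -0.01]
tool shift mm [0.4 0.  0.8] turn [-0.0003 -0.      0.0011]
```

send_rows(
  xyz=[
    [3,0,0],
    [6,0,0],
    [9,0,0],
    [12,0,0],
    [15,0,0],
    [18,0,0],
    [21,0,0],
    [24,0,0],
    [27,0,0],
    [30,0,0],
  ],
  dr=[
    [0,0,0],
    [0,0,0],
    [0,0,0],
    [0,0,0],
    [0,0,0],
    [0,0,0],
    [0,0,0],
    [0,0,-0.005],
    [0,0,-0.01],
    [0,0,-0.01],
  ],
)

```text
time: 12.27
position: [0.5355, -0.1245, 0.049]
tool_rot: [2.208, 2.233, -0.0]
ft_force: [1.7, -3.5, 0.1]
grip_width: 1.0
grip_force: 1.6
```

```bash
python3 -c "
from h import *
go([.535,-.105,.0478],.02);cv2.imwrite('pics/t5.png',get_image('top')[190:330,170:310,::-1])"
```

```text
t 12.27 pos [ 0.5355 -0.1245  0.049 ] F [ 1.75 -3.54  0.15] M [-0.75 -0.51 -0.14]
tool shift mm [19.5 -0.3  1.2] turn [ 0.0009  0.001  -0.0091]
```

Run:
```python
from h import *
a=cv2.resize(cv2.imread('pics/t5.png')[:,30:130],(400,560),interpolation=cv2.INTER_CUBIC)
b=cv2.resize(get_image("scene")[110:250,220:320,::-1],(400,560),interpolation=cv2.INTER_CUBIC)
cv2.imwrite("pics/d5.png",np.hstack([a,b]))
```

```text
(no output)
```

View pics/d5.png

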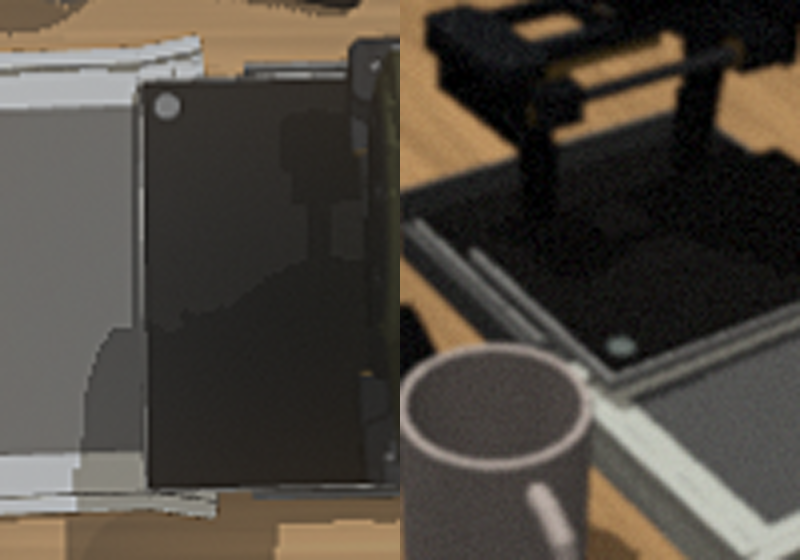

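Picture: the tablet is now square to the cradle, front edge at crop col 140–148 and past the lip, with both ends clear of the guides. I'll keep pushing.

send_rows(
  xyz=[
    [3,0,0.5],
    [6,0,1],
    [9,0,1],
    [12,0,1],
    [15,0,1],
    [18,0,1],
    [21,0,1],
    [24,0,1],
    [27,0,1],
    [30,0,1],
  ],
  dr=[
    [0,0,0],
    [0,0,0],
    [0,0,0],
    [0,0,-0.002],
    [0,0,-0.004],
    [0,0,-0.006],
    [0,0,-0.008],
    [0,0,-0.008],
    [0,0,-0.008],
    [0,0,-0.008],
  ],
)

```text
time: 13.2
position: [0.5342, -0.0931, 0.0473]
tool_rot: [-2.199, -2.242, 0.0]
ft_force: [0.1, -1.3, -0.8]
grip_width: 1.002
grip_force: 0.8
```

```bash
python3 -c "
from h import *
go([.535,-.03,.0478],.02)"
```

```text
t 13.2 pos [ 0.5342 -0.0931  0.0473] F [ 0.1  -1.26 -0.84] M [-0.39 -0.2  -0.03]
tool shift mm [63.   2.  -0.4] turn [-0.0011 -0.0007 -0.0004]
```

Force is 1.3 N, as expected. Two more pushes at the same height bring the fingers past the stack's edge.

send_rows(
  xyz=[
    [3,0,0],
    [6,0,0],
    [9,0,0],
    [12,0,0],
    [15,0,0],
    [18,0,0],
    [21,0,0],
    [24,0,0],
    [27,0,0],
    [30,0,0],
  ],
  dr=[
    [0,0,0],
    [0,0,0],
    [0,0,0],
    [0,0,0],
    [0,0,0],
    [0,0,0],
    [0,0,0],
    [0,0,0],
    [0,0,0],
    [0,0,0],
  ],
)

```text
time: 14.03
position: [0.5341, -0.0637, 0.0477]
tool_rot: [-2.2, -2.242, 0.0]
ft_force: [0.0, -1.7, -0.4]
grip_width: 0.995
grip_force: 0.8
```

send_rows(
  xyz=[
    [3,0,0],
    [6,0,0],
    [9,0,0],
    [12,0,0],
    [15,0,0],
    [18,0,0],
    [21,0,0],
    [24,0,0],
    [27,0,0],
    [30,0,0],
  ],
  dr=[
    [0,0,0],
    [0,0,0],
    [0,0,0],
    [0,0,0],
    [0,0,0],
    [0,0,0],
    [0,0,0],
    [0,0,0],
    [0,0,0],
    [0,0,0],
  ],
)

```text
time: 14.87
position: [0.5335, -0.0337, 0.0477]
tool_rot: [-2.2, -2.242, 0.0]
ft_force: [1.2, -1.0, -0.9]
grip_width: 0.998
grip_force: 0.8
```

```bash
python3 -c "
from h import *
go([.535,-.016,.0445],.02);cv2.imwrite('pics/t6.png',get_image('top')[:,:,::-1])"
```

```text
t 14.87 pos [ 0.5335 -0.0337  0.0477] F [ 1.22 -0.95 -0.87] M [-0.43 -0.13 -0.02]
tool shift mm [17.7  1.8  3.2] turn [-0.0001  0.0001 -0.001 ]
```

send_rows(
  xyz=[
    [2,0,0],
    [4,0,0],
    [6,0,1],
    [8,0,2],
    [10,0,3],
    [12,0,3],
    [14,0,3],
    [16,0,3],
    [17.5,0,3],
    [19,0,3],
  ],
  dr=[
    [0,0,0],
    [0,0,0],
    [0,0,0],
    [0,0,0],
    [0,0,0],
    [0,0,0],
    [0,0,0],
    [0,0,0],
    [0,0,0],
    [0,0,0],
  ],
)

```text
time: 15.75
position: [0.533, -0.0147, 0.0446]
tool_rot: [-2.2, -2.243, 0.001]
ft_force: [-0.4, -1.0, 0.5]
grip_width: 1.003
grip_force: 1.0
```

Run:
```python
from h import *
go([.535,-.013,.0445],.02)
a=cv2.resize(get_image("top")[190:330,160:260,::-1],(400,560),interpolation=cv2.INTER_CUBIC)
b=cv2.resize(get_image("scene")[150:270,260:410,::-1],(400,560),interpolation=cv2.INTER_CUBIC)
cv2.imwrite("pics/d6.png",np.hstack([a,b]))
```

```text
t 15.75 pos [ 0.533  -0.0147  0.0446] F [-0.43 -0.99  0.52] M [-0.55 -0.14  0.03]
tool shift mm [1.6 2.1 0.1] turn [-0.0005 -0.     -0.0007]
```

View pics/d6.png

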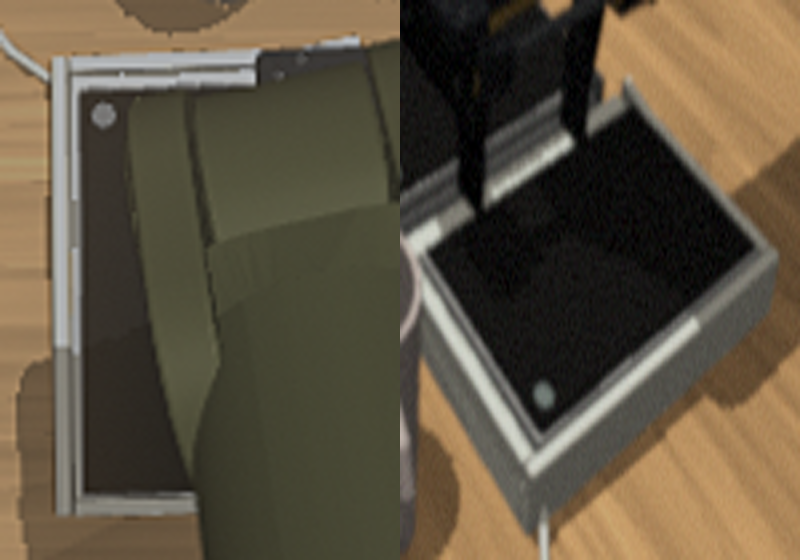

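Picture: the tablet is inside the guides, its front edge at crop col ≈ 80. That is about 2–3 mm short of the stop (col ≈ 72). I'll nudge it further, gently.

send_rows(
  xyz=[
    [0.5,0,0],
    [1,0,0],
    [1.5,0,0],
    [2,0,0],
    [2.5,0,0],
    [3,0,0],
    [3,0,0],
    [3,0,0],
    [3,0,0],
    [3,0,0],
  ],
  dr=[
    [0,0,0],
    [0,0,0],
    [0,0,0],
    [0,0,0],
    [0,0,0],
    [0,0,0],
    [0,0,0],
    [0,0,0],
    [0,0,0],
    [0,0,0],
  ],
)

```text
time: 16.68
position: [0.5331, -0.0119, 0.0447]
tool_rot: [-2.2, -2.242, 0.0]
ft_force: [-0.1, -2.1, -0.5]
grip_width: 1.003
grip_force: 0.6
```

```bash
python3 -c "
from h import *
go([.535,-.013,.0445],.02)"
```

```text
t 16.68 pos [ 0.5331 -0.0119  0.0447] F [-0.09 -2.07 -0.48] M [-0.27 -0.1   0.02]
tool shift mm [-1.1  1.8  0.2] turn [-0.0001 -0.0001 -0.001 ]
```

send_rows(
  xyz=[
    [0.5,0,0],
    [1,0,0],
    [1.5,0,0],
    [2,0,0],
    [2,0,0],
    [2,0,0],
    [2,0,0],
    [2,0,0],
    [2,0,0],
    [2,0,0],
  ],
  dr=[
    [0,0,0],
    [0,0,0],
    [0,0,0],
    [0,0,0],
    [0,0,0],
    [0,0,0],
    [0,0,0],
    [0,0,0],
    [0,0,0],
    [0,0,0],
  ],
)

```text
time: 17.52
position: [0.5333, -0.0107, 0.0448]
tool_rot: [2.2, 2.241, -0.001]
ft_force: [1.0, -5.5, -1.2]
grip_width: 0.997
grip_force: 2.6
```

```bash
python3 -c "
from h import *
go([.535,-.013,.0445],.02)"
```

```text
t 17.52 pos [ 0.5333 -0.0107  0.0448] F [ 1.01 -5.54 -1.23] M [-1.22 -0.36  0.09]
tool shift mm [-2.4  1.7  0.3] turn [ 0.0003  0.0008 -0.0013]
```

The force rose to 5.5 N, so it has met the stop. I'll back off and lift away to check.

send_rows(
  xyz=[
    [-2,0,0],
    [-5,0,0],
    [-6,0,-3],
    [-6,0,-12],
    [-6,0,-30],
    [-20,0,-55],
    [-50,0,-85],
    [-85,0,-115],
    [-125,0,-140],
    [-165,0,-155],
  ],
  dr=[
    [0,0,0],
    [0,0,0],
    [0,0,0],
    [0,0,0],
    [0,0,0],
    [0,0,0],
    [0,0,0],
    [0,0,0],
    [0,0,0],
    [0,0,0],
  ],
)

```text
time: 18.35
position: [0.5373, -0.1639, 0.1992]
tool_rot: [2.194, 2.243, 0.004]
ft_force: [1.2, 0.2, 0.1]
grip_width: 1.001
grip_force: 0.0
```

send_rows(
  xyz=[
    [-35,0,0],
    [-70,0,0],
    [-90,0,0],
    [-100,0,0],
    [-100,0,0],
    [-100,0,0],
    [-100,0,0],
    [-100,0,0],
    [-100,0,0],
    [-100,0,0],
  ],
  dr=[
    [0,0,0],
    [0,0,0],
    [0,0,0],
    [0,0,0],
    [0,0,0],
    [0,0,0],
    [0,0,0],
    [0,0,0],
    [0,0,0],
    [0,0,0],
  ],
)

```text
time: 19.18
position: [0.5383, -0.2631, 0.1955]
tool_rot: [2.198, 2.244, 0.0]
ft_force: [0.1, -0.8, 0.6]
grip_width: 0.997
grip_force: 0.0
```

Run:
```python
from h import *
go([.535,-.013,.0445],.02)
a=cv2.resize(get_image("top")[190:330,165:345,::-1],(450,350),interpolation=cv2.INTER_CUBIC)
t=get_image("top");cv2.imwrite("pics/t7.png",t[:,:,::-1])
a=cv2.resize(t[190:330,165:265,::-1],(400,560),interpolation=cv2.INTER_CUBIC)
b=cv2.resize(get_image("scene")[150:270,260:410,::-1],(400,560),interpolation=cv2.INTER_CUBIC)
cv2.imwrite("pics/d7.png",np.hstack([a,b]))
```

```text
t 19.18 pos [ 0.5383 -0.2631  0.1955] F [ 0.14 -0.81  0.56] M [-0.03 -0.11 -0.04]
tool shift mm [250.1   2.  150.9] turn [0.0001 0.0001 0.0009]
```

View pics/d7.png

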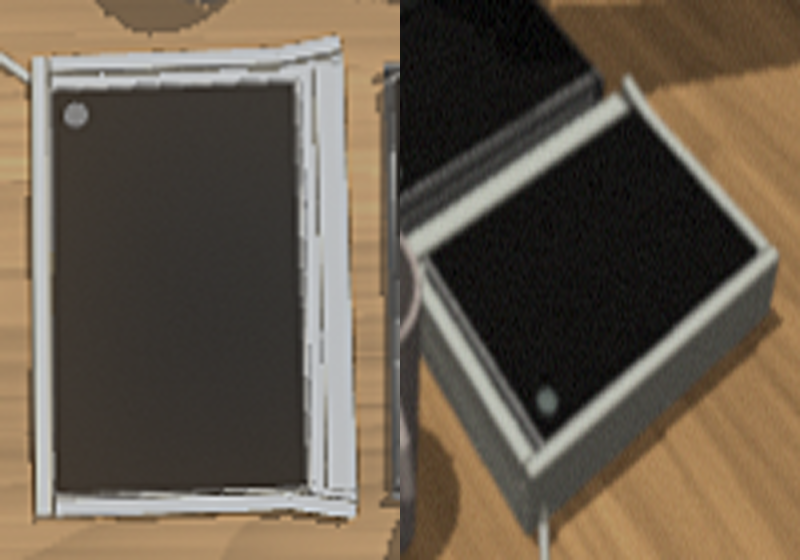

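Picture: the tablet lies wholly inside the recess against the stop (front edge at crop col 52). Its rear edge (col 296–308) is clear inside the lip (col 312–322), evenly parallel to it, and the arm is clear. One numeric check, then I hand in.

Run:
```python
from h import *
f=lambda P:[((u+.5)/4-.5+165,(v+.5)/4-.5+190) for u,v in P]
T=back("top",f([(52,92),(296,84),(308,487),(54,492)]),.032)
a=T[0]-T[3]+T[1]-T[2];print(T.mean(0).round(4),np.arctan2(a[1],a[0]).round(3),[np.linalg.norm(T[i]-T[i-1]).round(4) for i in range(4)])
A=cv2.imread("pics/t4.png").astype(int);B=cv2.imread("pics/t7.png").astype(int)
for r in(225,245): print(A[r,312:336].min(1),B[r,312:336].min(1))
if abs(T.mean(0)[0]-.534)<.008 and abs(T.mean(0)[1]-.059)<.0065: print(close_job())
```

```text
[0.5303 0.0623 0.032 ] 0.02 [np.float64(0.1939), np.float64(0.121), np.float64(0.1945), np.float64(0.1218)]
[102  31  38  38  42  41  39  41  40  40  40  37  57  64  44  40  43  90
  92  92 108 107 108 108] [ 42  42  44  43  43  43  44  43  43  44  41  39  61  69  46  44  48  95
 100  98 117 115 115 116]
[36 38 37 38 38 39 39 39 39 38 40 39 32 54 60 45 39 43 64 58 57 61 61 60] [41 42 40 42 42 42 38 33 35 34 35 34 31 58 65 48 42 48 69 63 61 66 65 66]
the job is handed in; nothing more can be done
None
```

The job is handed in; I wasn't shown the verdict. The last pictures show the top tablet inside the cradle's recess, behind the lip and against the stop, about 4 mm off centre in x and 3 mm in y. The second tablet was unmoved and the arm clear. Dragging by the cover slipped and turned the tablet, so I finished by pushing its rear edge.

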